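# Tilt a sensor module out of its foam and lay it window up

### The job

The sensor module lies window down in its foam insert, one end caught under the foam lip. Tilt it out by lifting the free end first, turn it over (you will have to put it down on end and take it again), and lay it gently, not letting it drop or topple, flat in the middle of the bench mat with its window up. Let go of it, and leave the brass weight and the loose vial with the black cap by the sealer where they stand.

Things in the scene. Friction and masses are not known exactly. Their poses are not given: they have to be found in the camera images.
- sensor_module: Grey and black instrument block 100 x 56 x 40 mm (x, y, z), 0.15 to 0.3 kg, origin at its centre. +z points out of the plain back (black ribbed cover plate), -z out of the window face (44 mm ring); at the start back up, axes along the insert's. +x points to the free end, -x to the captive (slotted) end, on which it can stand by itself. Grip it across the flat sides, 56 mm apart.
- captive_edge (a point): On the module at (-50, 0, -20) mm: window-side edge of the captive end, the lower edge under the lip at the start, about which it tilts. A slot 16 mm high, 14 mm deep crosses that end face at half height, between rims 12 mm thick; the foam's lip reaches into it.
- foam_insert: Dark foam insert, fixed, 144 x 136 x 33 mm (x, y, z), origin under its centre on the table, z up, +x towards the module's free end. Place and yaw vary. Pocket floor at z = 10 mm, walls up to 33; the module's centre lies at about (0, 0, 30), so its top stands 17 mm above the foam. The pocket ends at x = 52.5 mm, 2.5 mm beyond the free end.
- finger_recess (a point): Centre of the free half of the pocket, on its floor (insert x = 21, z = 10 mm). Here, from insert x = -10 to 52.5 mm, the pocket widens to y = +-60 mm, so that fingers go down to the floor beside the module. Nearer the lip snug walls stand 2 mm off its sides.
- lip_edge (a point): Middle of the foam lip's edge (insert x = -44, z = 30 mm). The lip, z 27 to 33 mm, covers the module's lower rim; below it the pocket is open to x = -60. The module cannot be lifted level or slid out: raise the free end about 20 degrees about the captive edge, then draw it about 15 mm towards insert +x, then up.
- bench_mat: Grey flat bench mat, fixed, 180 x 120 x 4 mm (x, y, z), origin under its centre on the table; place and yaw vary and it may change places with the foam insert.
- mat_centre (a point): Centre of the mat's top face, 4 mm above the table.
- weight_0: Bystander: brass calibration weight, 27 mm across, 30 mm high, loose near the right edge of the table; origin under its centre.
- vial_a: Bystander: brown vial with black cap, 31 mm across, 62 mm high, loose, beyond the sealer at the far side; origin under its centre.

How it is judged:
By the outcome, as a careful person would: the job done as asked, in the order asked, and still so for the second after the job is handed in, with the robot touching nothing.
It also fails if it takes over 58 s, if anything falls off the work surface, if the arm or the gripper's body presses on something with over 40 N, if the wrist force passes 120 N, or if a joint passes its speed limit or range.

### The arm

A 6-joint arm with a two-finger parallel gripper is mounted at the origin on the work surface; the furniture and walls round the work are solid. World frame = base frame: x ahead of the robot, y to its left, z up, the work surface at z = 0. Lengths are in mm, angles in rad, forces in N, time in s.
With the tool pointing down it reaches from about 400 to 925 mm from the base axis. Payload 12.5 kg.
Tool frame: the origin (TCP) lies at the very end of the fingers, on their centre line; the grasp point (between the pads) lies 19 mm behind it; z points along the fingers, y is the direction in which the jaws open and shut (so a half turn about z gives the same grasp; the last joint's range is limited). The gripper opens to 95 mm and grips with 3 to 60 N. Pads are 20 mm wide; open, the fingers measure 119 mm over their backs; the gripper's body (75 mm by 180 mm) begins 59 mm behind the grasp point.
Start: joints at [-1.233, 0.491, 1.559, -0, 1.092, -0.106], TCP at [268.383, -564.462, 214.661] pointing down, gripper open.
Joint ranges: [-3.1, 3.1], [-0.84, 2.19], [0.05, 2.79], [-1.13, 4.28], [0.06, 2.93], [-2.69, 2.69]. Speed limits (rad/s): [2.22, 2.22, 2.79, 3.14, 3.14, 3.14].

### API

Orientations are given as [roll, pitch, yaw] about the fixed x, y, z axes, in that order (R = Rz(yaw) Ry(pitch) Rx(roll)).
In Python, from cell import env gives the robot as it stands.
- The arm moves only by the shell command python3 -m pendant 'ROWS'. ROWS is JSON, a list that holds one entry, the list of rows, each a list of 5 numbers: the opening, from 0 (shut) to 1 (fully open), then the shift along the tool's x, y, z in m, then the turn about the tool's z in rad. A call has exactly 8 rows; each row is the pose to reach, as a shift and turn from the pose commanded when the call began, along the tool's axes at that moment; what a row does not reach only later rows make up. A row lasts 1/10 s, in which the tool goes at most 50 mm and 8.59 degrees, less where a joint would pass 70% of its speed; a pose out of reach is approached as far as the arm can. A call with a gripper value outside its range is refused whole. The fingers move at their own pace and stop on an object; the grip force is fixed at half the most. Time passes only in rows, so rows that repeat a pose let the fingers close, or fill a call up. It gives the time, the measured TCP pose, the force and the opening at its end, in the units of the state.
- env.state(): the state, without advancing time (a new reading comes with each control period).
- env.read_camera(name): name is "side" or "top"; returns a dict with "image" (480x640x3 uint8, blue, green, red), "range_z" (480x640 float32, mm along the optical axis (not along the pixel's ray), 0 where there is no reading), "fx", "fy", "cx", "cy" (pixels), "dist" ([k1, k2, p1, p2, k3] as OpenCV has them; the pictures are not rectified), "rvec" (rotation vector, rad) and "tvec" (3), from world to camera coordinates, as OpenCV has them. Camera axes: x right, y down, z forward; pixel columns grow to the right and rows downward; lengths in mm; the calibration is good to about 2 mm. A picture is of the moment at which its call begins.
- env.job_done(): hands the job in, once; it reports no verdict.
The state is a dict: "t": time; "joints": joint angles; "qvel": joint speeds; "tau": joint torques, N m; "eef_pos": TCP position; "tcp_rot": TCP orientation; "ft_force": force on the tool from outside, world axes, zero at the start; "moment": the same for the moment, N m; "opening": opening from 0.0 (shut) to 1.0 (fully open).
Only numpy, scipy, OpenCV 4.12 (cv2) and the standard library are available. Lean on these libraries where they do the work, as an engineer would, in place of code of your own. Each camera call takes 0.05 s, during which the arm holds its last target. There are 200 camera calls.

## Working session

There is one attempt and no reset: what is moved stays moved. The work goes in short steps, Python scripts to look and compute and a shell command to move; the robot and the scene stay as the last step left them, time stands still between calls to the robot, and variables do not carry over. Pictures are saved under pics/ and viewed, about 8 in all and at most 12, crops included, and the job is handed in when it is done.

```bash
ls; mkdir -p pics; cat > h.py <<'E'
import numpy as np, cv2
from cell import env
def cam(n,f=None):
    c=env.read_camera(n)
    if f: cv2.imwrite('pics/'+f,c['image'])
    K=np.array([[c['fx'],0,c['cx']],[0,c['fy'],c['cy']],[0,0,1.]]);R=cv2.Rodrigues(np.array(c['rvec'],float))[0]
    c['K'],c['R'],c['T'],c['D']=K,R,np.array(c['tvec'],float).ravel(),np.array(c['dist'],float)
    return c
def ray(c,uv):
    p=cv2.undistortPoints(np.array(uv,float).reshape(-1,1,2),c['K'],c['D']).reshape(-1,2)
    return np.c_[p,np.ones(len(p))]
def onplane(c,uv,z):
    d=ray(c,uv)@c['R'];o=-c['R'].T@c['T']
    return o+d*((z-o[2])/d[:,2])[:,None]
def byrange(c,uv):
    r=ray(c,uv);uv=np.round(np.array(uv)).astype(int).reshape(-1,2)
    return (r*c['range_z'][uv[:,1],uv[:,0]][:,None]-c['T'])@c['R']
def cloud(c):
    v,u=np.nonzero(c['range_z']>0);uv=np.c_[u,v]
    return uv,byrange(c,uv)
def st():
    s=env.state();print(round(s['t'],2),np.round(s['eef_pos'],1),np.round(s['tcp_rot'],3),np.round(s['ft_force'],1),np.round(s['moment'],2),round(s['opening'],3))
E
python3 - <<'E'
from h import *
for n in('top','side'):
    c=cam(n,n+'0.png');print(n,c['R'],-c['R'].T@c['T'],(c['range_z']>0).mean())
st();print(env.state())
E
```

```text
pics
top [[-0.02680129 -0.99956089 -0.01263817]
 [-0.99741683  0.02758238 -0.06632402]
 [ 0.06664348  0.01082796 -0.9977181 ]] [ 457.83185898 -101.92661784  900.65118042] 0.9960188802083333
side [[ 0.94365107 -0.33085131  0.00775095]
 [-0.14153434 -0.42463242 -0.8942345 ]
 [ 0.29914996  0.84274831 -0.44753166]] [ 279.13869964 -881.673452    481.42192775] 0.9960091145833333
0.1 [ 268.3 -564.3  214.1] [-3.141 -0.     0.444] [0.7 0.2 0.2] [-0.   -0.03  0.03] 1.001
{'t': 0.1, 'joints': array([-1.23261190e+00,  4.91490222e-01,  1.55936990e+00,  1.58609369e-05,
        1.09168436e+00, -1.05613396e-01]), 'qvel': array([ 0.00102937, -0.00064367, -0.00203288,  0.00044699,  0.00073296,
       -0.0015226 ]), 'tau': array([ 2.30397192e-03, -6.13625479e+01, -2.58605576e+01,  6.93773618e-02,
        4.70225536e-02, -5.11996939e-05]), 'eef_pos': array([ 268.30714704, -564.25613468,  214.13221593]), 'tcp_rot': array([-3.14064761e+00, -1.14328830e-04,  4.43790448e-01]), 'ft_force': array([0.68011794, 0.18674901, 0.21908538]), 'moment': array([-0.00367306, -0.03474059,  0.03026852]), 'opening': 1.0009581120987916}
```

View pics/top0.png

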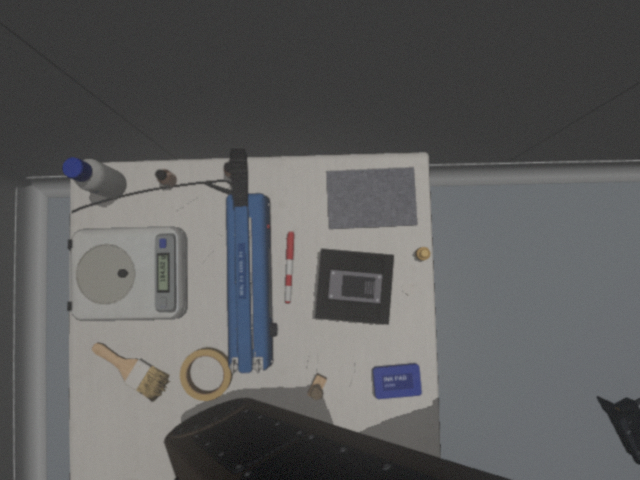

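View pics/side0.png

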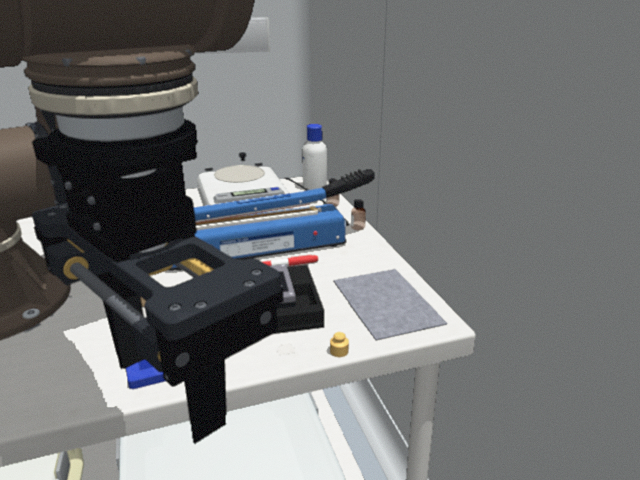

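```bash
python3 - <<'E'
from h import *
c=cam('top');im=c['image']
uv,P=cloud(c)
# foam: rect from mask of height 25..60 in ROI ; mat by colour
g=im.max(2).astype(int)
def rect(m,z,n):
    m=cv2.morphologyEx(m.astype(np.uint8),cv2.MORPH_OPEN,np.ones((3,3)))
    cs,_=cv2.findContours(m,0,2);k=max(cs,key=cv2.contourArea).reshape(-1,2)
    w=onplane(c,k,z)[:,:2].astype(np.float32);r=cv2.minAreaRect(w);print(n,r,cv2.boxPoints(r).round(1).tolist())
roi=np.zeros(g.shape,bool);roi[150:345,300:440]=1
sub=roi.copy();sub[240:]=0
rect(sub&(g<150),4,'mat')
f=roi.copy();f[:240]=0;f[:,:305]=0;f[:,402:]=0
rect(f&(g<60),33,'foam')
wm=roi.copy();wm[:,:412]=0;wm[:240]=0;wm[270:]=0
Pz=np.zeros(g.shape+(3,));Pz[uv[:,1],uv[:,0]]=P
m=(Pz[...,2]>40)&f;print('modtop z',np.median(Pz[m][:,2]));rect(m,50,'module')
print('weight', np.median(Pz[wm&(Pz[...,2]>20)],0))
t=np.zeros(g.shape,bool);t[160:185,215:250]=1
cv2.imwrite('pics/c1.png',cv2.resize(im[235:335,300:410],None,fx=5,fy=5,interpolation=cv2.INTER_CUBIC)*2 if 0 else cv2.convertScaleAbs(cv2.resize(im[235:335,300:410],None,fx=5,fy=5,interpolation=cv2.INTER_CUBIC),alpha=2.2))
z=Pz[...,2]
for v in range(250,330,6): print(v,np.round(z[v,312:400:5]).astype(int))
print(onplane(c,[[228,170],[290,268],[400,382]],0).round())
E
```

```text
mat ((605.8287353515625, -202.85324096679688), (124.00056457519531, 183.16220092773438), 1.1633566617965698) [[542.0, -112.5], [545.7000122070312, -295.70001220703125], [669.7000122070312, -293.20001220703125], [666.0, -110.0]]
foam ((429.2292175292969, -161.06739807128906), (137.6315460205078, 130.306640625), 83.54110717773438) [[356.70001220703125, -222.10000610351562], [486.20001220703125, -236.8000030517578], [501.70001220703125, -100.0], [372.20001220703125, -85.4000015258789]]
modtop z 50.652710413142955
module ((430.24114990234375, -160.00125122070312), (99.8979263305664, 55.93427658081055), 83.47470092773438) [[396.79998779296875, -206.39999389648438], [452.3999938964844, -212.8000030517578], [463.70001220703125, -113.5999984741211], [408.1000061035156, -107.19999694824219]]
weight [ 490.36810139 -297.65039509   29.08319299]
250 [ 2  2 34 33 33 32 35  0  0  1 -1  2  1 -1  1 -3  0 -2]
256 [ 3  2 36 32 30 33 32 32 12 11 12 24 31 36 35 33 31  2]
262 [ 0  1 33 36 33 32 31 36  9  8 10 10  9 11 19 35 34 -2]
268 [ 0  1 35 33 34 34 36 35  9  9 11  9 13 10 23 35 33 -1]
274 [ 3  0 34 35 49 51 49 49 50 53 49 52 50 49 30 33 32  2]
280 [ 1  0 34 32 50 53 49 55 52 51 49 52 51 50 35 34  3 -1]
286 [ 1 32 34 33 50 51 52 53 48 52 55 51 51 51 32 35  2  0]
292 [ 1 32 33 32 49 51 54 52 52 51 49 54 48 49 33 34  3  2]
298 [ 2 35 35 32 52 54 51 48 49 50 51 48 50 49 33 31  0  0]
304 [ 1 33 33 34 31 34 32 32  7 11 12 13 14 11 33 33  0 -2]
310 [ 2 33 33 31 33 32 33  8 13 10 11  6 10  6 33 35  0 -2]
316 [ 1 35 33 33 35 33 34 23 15 13 10 10 10 10 35 33  0  3]
322 [ 1 -1  1 -1  1  1 -1 -1  1 -1  1 33 33 34 36 33  1 -1]
328 [ 0 -1 -2  0 -1  1  2  2  1  0  2  1 -2 -1 -1  1  1 -2]
[[ 673.   89.    0.]
 [ 468.  -34.    0.]
 [ 235. -248.    0.]]
```

View pics/c1.png

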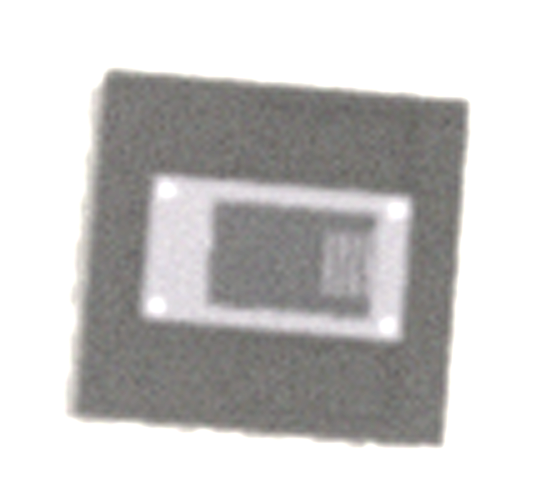

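```bash
python3 -m pendant '[[[0.85,0.04,-0.035,0.005,-0.13],[0.85,0.08,-0.07,0.01,-0.26],[0.85,0.12,-0.105,0.02,-0.39],[0.85,0.16,-0.14,0.03,-0.52],[0.85,0.2,-0.175,0.04,-0.65],[0.85,0.24,-0.21,0.05,-0.78],[0.85,0.275,-0.24,0.06,-0.91],[0.85,0.3005,-0.2652,0.07,-1.013]]]'
```

```text
t: 0.95
eef_pos: [423.9, -200.9, 146.3]
tcp_rot: [3.141, 0.0, 1.462]
ft_force: [0.7, 0.5, 0.7]
opening: 0.849
```

```bash
python3 -m pendant '[[[0.8,0,0,0,0],[0.8,0,0,0,0],[0.8,0,0,0,0],[0.8,0,0,0,0],[0.8,0,0,0,0],[0.8,0,0,0,0],[0.8,0,0,0,0],[0.8,0,0,0,0]]]'; python3 -c "
from h import *
st()"
```

```text
t: 1.75
eef_pos: [423.2, -202.8, 146.5]
tcp_rot: [3.142, 0.0, 1.456]
ft_force: [-0.5, -0.6, -0.2]
opening: 0.802
1.75 [ 423.2 -202.8  146.5] [3.142 0.    1.456] [-0.5 -0.6 -0.2] [-0.02 -0.1  -0.06] 0.802
```

```bash
python3 -m pendant '[[[0.8,0.007,0.002,0.02,0],[0.8,0.007,0.002,0.05,0],[0.8,0.007,0.002,0.08,0],[0.8,0.007,0.002,0.1,0],[0.8,0.007,0.002,0.115,0],[0.8,0.007,0.002,0.125,0],[0.8,0.007,0.002,0.132,0],[0.8,0.007,0.002,0.132,0]]]'
```

```text
t: 2.55
eef_pos: [426.0, -195.9, 14.0]
tcp_rot: [-3.141, -0.0, 1.457]
ft_force: [0.2, 0.2, 1.6]
opening: 0.797
```

```bash
python3 -m pendant '[[[0.7,0,0,0,0],[0.65,0,0,0,0],[0.6,0,0,0,0],[0.55,0,0,0,0],[0.5,0,0,0,0],[0.5,0,0,0,0],[0.5,0,0,0,0],[0.5,0,0,0,0]]]'; python3 -c "
from h import *
st();cam('side','s1.png')"
```

```text
t: 3.35
eef_pos: [426.2, -196.0, 14.9]
tcp_rot: [3.141, 0.0, 1.457]
ft_force: [-0.3, 0.3, 6.6]
opening: 0.586
3.35 [ 426.2 -196.    14.9] [3.141 0.    1.457] [-0.3  0.3  6.6] [0.01 0.21 0.11] 0.586
```

View pics/s1.png

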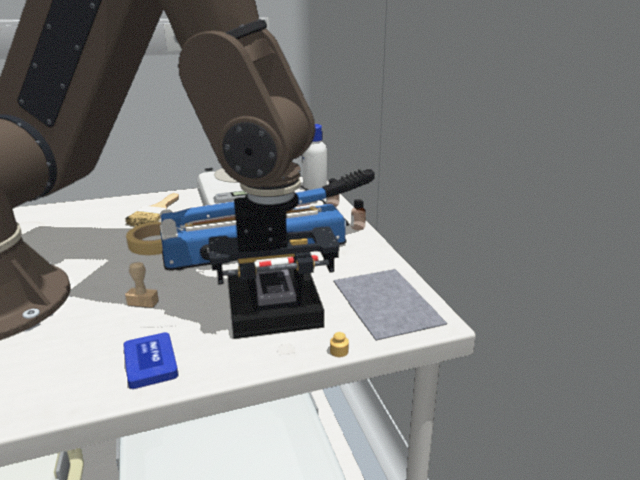

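```bash
python3 -m pendant '[[[0.5,0.0005,0,-0.002,0],[0.5,0.001,0,-0.004,0],[0.5,0.0017,0,-0.006,0],[0.5,0.0024,0,-0.008,0],[0.5,0.0032,0,-0.01,0],[0.5,0.004,0,-0.012,0],[0.5,0.0055,0,-0.0146,0],[0.5,0.0055,0,-0.0146,0]]]'; python3 -c "
from h import *
st()"
```

```text
t: 4.2
eef_pos: [426.6, -190.3, 29.3]
tcp_rot: [-3.142, 0.0, 1.457]
ft_force: [-2.0, -0.7, -4.5]
opening: 0.586
4.2 [ 426.6 -190.3   29.3] [-3.142  0.     1.457] [-2.  -0.7 -4.5] [-0.45  0.18  0.1 ] 0.586
```

```bash
python3 -m pendant '[[[0.5,0.0012,0,-0.002,0],[0.5,0.0022,0,-0.004,0],[0.5,0.0032,0,-0.006,0],[0.5,0.0042,0,-0.008,0],[0.5,0.0052,0,-0.0095,0],[0.5,0.0062,0,-0.011,0],[0.5,0.0078,0,-0.0134,0],[0.5,0.0078,0,-0.0134,0]]]'; python3 -c "
from h import *
st();c=cam('side');cv2.imwrite('pics/s2.png',cv2.resize(c['image'][210:350,180:360],None,fx=4,fy=4))"
```

```text
t: 5.0
eef_pos: [427.6, -182.4, 42.7]
tcp_rot: [3.142, 0.0, 1.457]
ft_force: [-2.0, 0.5, -5.7]
opening: 0.59
5.0 [ 427.6 -182.4   42.7] [3.142 0.    1.457] [-2.   0.5 -5.7] [-0.29  0.29  0.14] 0.59
```

View pics/s2.png

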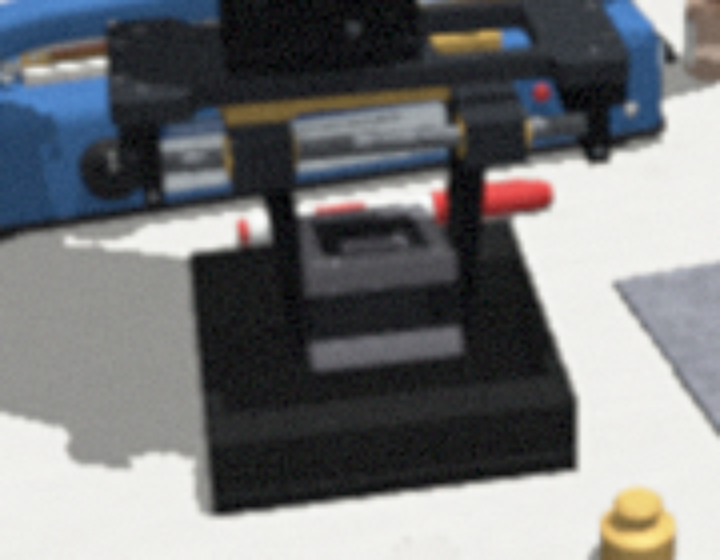

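```bash
python3 -m pendant '[[[0.5,0,0,-0.001,0],[0.5,-0.003,0,-0.001,0],[0.5,-0.006,0,-0.001,0],[0.5,-0.009,0,-0.001,0],[0.5,-0.012,0,-0.001,0],[0.5,-0.015,0,-0.001,0],[0.5,-0.018,0,-0.001,0],[0.5,-0.018,0,-0.001,0]]]'; python3 -c "
from h import *
st()"
```

```text
t: 5.85
eef_pos: [425.6, -201.0, 43.5]
tcp_rot: [3.141, 0.0, 1.456]
ft_force: [0.2, 0.8, -2.0]
opening: 0.59
5.85 [ 425.6 -201.    43.5] [3.141 0.    1.456] [ 0.2  0.8 -2. ] [-0.03 -0.07 -0.05] 0.59
```

```bash
python3 -m pendant '[[[0.5,0,0,-0.003,0],[0.5,0,0,-0.01,0],[0.5,0,0,-0.02,0],[0.5,0,0,-0.035,0],[0.5,0,0,-0.055,0],[0.5,0,0,-0.08,0],[0.5,0,0,-0.1,0],[0.5,0,0,-0.1,0]]]'; python3 -c "
from h import *
st();c=cam('side');cv2.imwrite('pics/s3.png',cv2.resize(c['image'][150:350,180:360],None,fx=3,fy=3))"
```

```text
t: 6.65
eef_pos: [426.4, -201.0, 146.2]
tcp_rot: [3.137, 0.002, 1.457]
ft_force: [1.2, -0.3, -2.5]
opening: 0.586
6.65 [ 426.4 -201.   146.2] [3.137e+00 2.000e-03 1.457e+00] [ 1.2 -0.3 -2.5] [-0.11 -0.05  0.01] 0.586
```

View pics/s3.png

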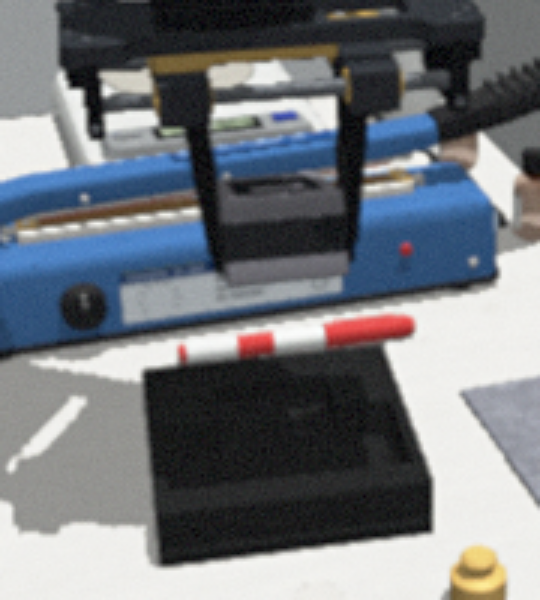

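```bash
cat >> h.py <<'E'
def prof(c,p,yaw,zr=(-75,45)):
    "points near the mid-plane of the jaws -> (insert-x-like coord a=-toolx, height) relative to grasp point"
    uv,P=cloud(c);g=np.array([p[0],p[1],p[2]+19])
    tx=np.array([np.cos(yaw),np.sin(yaw),0]);ty=np.array([np.sin(yaw),-np.cos(yaw),0])
    Q=np.c_[-(P-g)@tx,(P-g)@ty,P[:,2]-g[2]]
    m=(abs(Q[:,1])<20)&(abs(Q[:,0])<110)&(Q[:,2]>zr[0])&(Q[:,2]<zr[1])
    return Q[m]
E
python3 - <<'E'
from h import *
s=env.state();
for n in('side','top'):
    Q=prof(cam(n),s['eef_pos'],s['tcp_rot'][2])
    print(n,len(Q))
    for z in range(-74,45,6):
        q=Q[(Q[:,2]>=z)&(Q[:,2]<z+6)]
        if len(q)>5:print(z+3,len(q),np.percentile(q[:,0],[5,50,95]).round(1))
st()
E
```

```text
side 1053
-17 96 [23.3 25.1 26.8]
-11 143 [-65.6  23.8  26.6]
-5 153 [-71.7  21.7  24.1]
1 172 [-53.1  19.8  22.2]
7 178 [-34.1  17.5  20.5]
13 184 [-13.4  15.8  18.9]
19 127 [ 1.2 13.9 16.7]
top 387
-11 150 [-80.9 -76.2 -67.6]
-5 211 [-74.  -64.2 -55.1]
1 23 [-57.9 -53.9 -49.7]
6.8 [ 425.2 -200.3  143.1] [-3.141 -0.     1.457] [-1.3 -0.7 -2. ] [-0.1  -0.08 -0.05] 0.589
```

```bash
python3 -m pendant '[[[0.5,0.004,0,0.01,0],[0.5,0.004,0,0.03,0],[0.5,0.004,0,0.05,0],[0.5,0.004,0,0.07,0],[0.5,0.004,0,0.085,0],[0.5,0.004,0,0.095,0],[0.5,0.004,0,0.101,0],[0.5,0.004,0,0.104,0]]]'; python3 -c "
from h import *
st()"
```

```text
t: 7.6
eef_pos: [425.8, -196.5, 38.9]
tcp_rot: [-3.141, -0.0, 1.457]
ft_force: [-5.7, -5.9, 9.4]
opening: 0.591
7.6 [ 425.8 -196.5   38.9] [-3.141 -0.     1.457] [-5.7 -5.9  9.4] [-0.57  0.95  0.26] 0.591
```

```bash
cat >> h.py <<'E'
def fit(n='side'):
    "face fit: free end face & back face in jaw mid-plane; prints theta and grasp point in module coords"
    s=env.state();c=cam(n);Q=prof(c,s['eef_pos'],s['tcp_rot'][2],(-95,60))
    best=None
    for th in np.radians(np.arange(0,180,0.5)):
        e=Q[:,0]*np.cos(th)+Q[:,2]*np.sin(th); f=-Q[:,0]*np.sin(th)+Q[:,2]*np.cos(th)
        he,be=np.histogram(e,np.arange(0,40,1.5));hf,bf=np.histogram(f,np.arange(5,35,1.5));hw,bw=np.histogram(-f,np.arange(5,35,1.5))
        sc=(he**2).sum()+(hf**2).sum()
        if best is None or sc>best[0]: best=(sc,np.degrees(th),be[he.argmax()]+.75,he.max(),bf[hf.argmax()]+.75,hf.max())
    print(n,'theta %.1f  grasp->free face %.1f (%d)  grasp->back %.1f (%d)'%best[1:]);return c
E
python3 - <<'E'
from h import *
fit('side');c=fit('top');st()
im=c['image'][225:335,300:420];a=cv2.resize(cv2.convertScaleAbs(im,alpha=2),None,fx=3.3,fy=3.3)
c=cam('side');b=cv2.resize(c['image'][210:340,200:340],None,fx=2.8,fy=2.8)
h=min(len(a),len(b));cv2.imwrite('pics/d1.png',np.hstack([a[:h],b[:h]]))
E
```

```text
side theta 16.5  grasp->free face 20.2 (368)  grasp->back 14.8 (334)
top theta 29.0  grasp->free face 0.8 (0)  grasp->back 29.8 (100)
7.7 [ 425.9 -196.6   39.4] [-3.141 -0.     1.457] [ 0.1 -0.3 -3.1] [-0.07 -0.1   0.02] 0.586
```

View pics/d1.png

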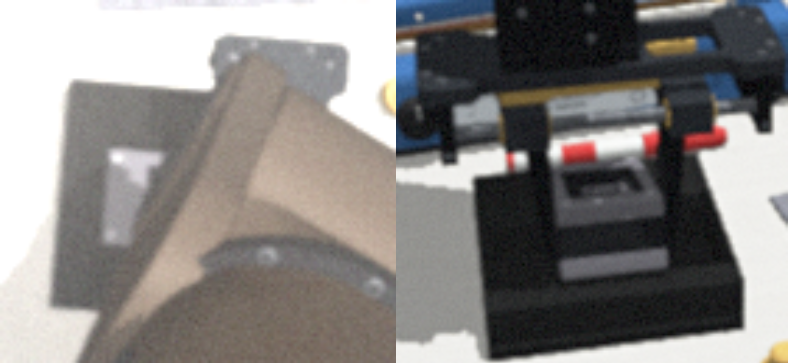

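```bash
python3 -m pendant '[[[0.5,0.004,0,0,0],[0.5,0.008,0,0,0],[0.5,0.012,0,0,0],[0.5,0.012,0,-0.003,0],[0.5,0.0148,0,-0.0075,0],[0.5,0.0177,0,-0.012,0],[0.5,0.0195,0,-0.015,0],[0.5,0.0216,0,-0.018,0]]]'; python3 -c "
from h import *
st();fit()"
```

```text
t: 8.55
eef_pos: [428.3, -174.9, 57.6]
tcp_rot: [-3.141, -0.0, 1.457]
ft_force: [-0.4, 0.5, -10.2]
opening: 0.588
8.55 [ 428.3 -174.9   57.6] [-3.141 -0.     1.457] [ -0.4   0.5 -10.2] [-0.36 -0.    0.05] 0.588
side theta 27.5  grasp->free face 20.2 (382)  grasp->back 11.8 (32)
```

```bash
python3 -m pendant '[[[0.5,0.0022,0,-0.003,0],[0.5,0.0045,0,-0.006,0],[0.5,0.007,0,-0.0085,0],[0.5,0.0093,0,-0.011,0],[0.5,0.0115,0,-0.0135,0],[0.5,0.0138,0,-0.016,0],[0.5,0.0163,0,-0.018,0],[0.5,0.0188,0,-0.0205,0]]]'; python3 -c "
from h import *
st();fit()"
```

```text
t: 9.4
eef_pos: [430.7, -156.3, 78.1]
tcp_rot: [3.141, 0.0, 1.457]
ft_force: [-1.0, -1.6, -11.3]
opening: 0.589
9.4 [ 430.7 -156.3   78.1] [3.141 0.    1.457] [ -1.   -1.6 -11.3] [-0.82 -0.02  0.05] 0.589
side theta 33.5  grasp->free face 26.2 (197)  grasp->back 7.2 (30)
```

```bash
python3 - <<'E'
from h import *
s=env.state();c=cam('side')
Q=prof(c,s['eef_pos'],s['tcp_rot'][2],(-95,60))
for z in range(-50,60,5):
        q=Q[(Q[:,2]>=z)&(Q[:,2]<z+5)]
        if len(q)>5:print(z+2.5,len(q),np.percentile(q[:,0],[5,25,50,75,95]).round(1))
cv2.imwrite('pics/d2.png',cv2.resize(c['image'][190:340,190:350],None,fx=4,fy=4));st()
E
```

```text
-47.5 26 [-2.2 -1.6 -0.6  0.9  2.6]
-42.5 33 [2.6 3.1 4.4 6.  7.7]
-37.5 31 [ 7.5  8.7  9.6 11.  12.2]
-32.5 35 [12.3 13.2 14.6 16.  16.8]
-27.5 36 [16.6 18.1 19.3 20.3 21.3]
-22.5 44 [21.7 22.8 23.6 24.3 26. ]
-17.5 36 [25.6 27.  28.3 29.4 30. ]
-12.5 34 [30.5 31.4 32.8 34.1 34.9]
-7.5 64 [35.  36.  36.9 37.7 39. ]
-2.5 128 [30.3 33.  34.6 36.  37.9]
2.5 130 [25.2 27.3 29.1 30.8 34. ]
7.5 120 [20.  22.7 24.1 25.5 28.2]
12.5 124 [15.3 17.1 19.1 20.3 22.8]
17.5 127 [ 9.4 12.2 13.4 15.4 17.5]
22.5 15 [ 9.6 10.9 11.6 12.3 13.4]
9.5 [ 430.8 -156.3   78.3] [3.141 0.    1.457] [-0.8 -1.1 -6. ] [-0.34  0.09  0.05] 0.587
```

View pics/d2.png

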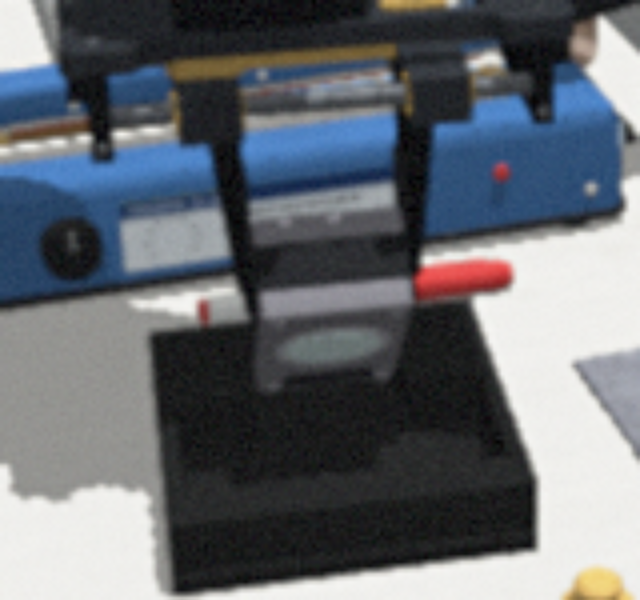

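```bash
python3 -m pendant '[[[0.5,0.0015,0,-0.001,0],[0.5,0.003,0,-0.002,0],[0.5,0.0045,0,-0.003,0],[0.5,0.006,0,-0.004,0],[0.5,0.007,0,-0.005,0],[0.5,0.008,0,-0.006,0],[0.5,0.008,0,-0.006,0],[0.5,0.008,0,-0.006,0]]]'; cat >> h.py <<'E'
def wfit():
    "tilt from the window face and free end face seen by the side camera (two line fits)"
    s=env.state();c=cam('side');Q=prof(c,s['eef_pos'],s['tcp_rot'][2],(-95,70))
    Q=Q[Q[:,0]>-35];b=np.floor(Q[:,2]/4);M=np.array([[np.median(Q[b==k,0]),np.median(Q[b==k,2])] for k in np.unique(b) if (b==k).sum()>5])
    k=M[:,0].argmax();co=M[k]
    lo=M[max(0,k-9):k]; up=M[k+1:k+6]
    def ang(a): a=a-a.mean(0);v=np.linalg.svd(a)[2][0];v=v*np.sign(v[1]);return np.degrees(np.arctan2(v[1],v[0]))
    print('corner',co.round(1),'window tilt',ang(lo).round(1) if len(lo)>2 else None,'free face',(ang(up)-90).round(1) if len(up)>2 else None)
    return M,c
E
python3 -c "
from h import *
st();M,c=wfit();print(M.round(1).tolist())"
```

```text
t: 10.3
eef_pos: [431.8, -148.7, 84.3]
tcp_rot: [3.141, 0.0, 1.457]
ft_force: [-1.7, -4.2, -2.2]
opening: 0.589
10.3 [ 431.8 -148.7   84.3] [3.141 0.    1.457] [-1.7 -4.2 -2.2] [-1.19  0.19  0.05] 0.589
corner [ 84.9 -85.9] window tilt None free face 83.3
[[5.5, -92.7], [7.5, -91.4], [84.9, -85.9], [84.5, -82.0], [84.4, -78.2], [84.3, -74.4], [76.1, -69.6], [-8.8, -66.1], [-6.8, -62.2], [-3.1, -57.6], [-0.4, -54.4], [4.2, -49.9], [7.3, -46.2], [11.0, -42.0], [13.7, -38.4], [17.5, -33.8], [20.4, -30.2], [23.8, -26.2], [26.0, -22.1], [28.9, -17.9], [32.3, -13.9], [35.5, -9.9], [38.4, -6.1], [38.4, -1.7], [33.9, 2.1], [29.0, 6.0], [23.9, 9.9], [18.8, 13.8], [14.2, 18.2], [11.4, 20.5]]
```

```bash
python3 -m pendant '[[[0.5,-0.003,0,-0.004,0],[0.5,-0.006,0,-0.008,0],[0.5,-0.009,0,-0.012,0],[0.5,-0.0125,0,-0.016,0],[0.5,-0.015,0,-0.025,0],[0.5,-0.017,0,-0.04,0],[0.5,-0.017,0,-0.055,0],[0.5,-0.017,0,-0.065,0]]]'; python3 -c "
from h import *
st();M,c=wfit();print(M.round(1).tolist())"
```

```text
t: 11.15
eef_pos: [429.7, -165.6, 150.3]
tcp_rot: [3.14, 0.0, 1.457]
ft_force: [0.0, -0.4, -2.2]
opening: 0.592
11.15 [ 429.7 -165.6  150.3] [3.14  0.    1.457] [ 0.  -0.4 -2.2] [-0.01 -0.05  0.  ] 0.592
corner [38.9 -5.8] window tilt 52.9 free face 51.5
[[-19.3, -77.7], [-15.5, -73.7], [-12.6, -70.3], [-9.3, -65.7], [-6.7, -62.2], [-3.1, -57.8], [0.1, -54.0], [3.6, -50.0], [7.5, -45.7], [11.1, -42.3], [14.0, -38.0], [17.3, -33.9], [20.5, -29.7], [23.4, -26.1], [26.4, -21.8], [29.1, -18.1], [32.1, -14.0], [35.5, -10.1], [38.9, -5.8], [38.2, -1.8], [33.1, 1.6], [28.6, 6.0], [23.5, 9.9], [18.0, 14.0], [13.3, 17.8], [11.7, 20.5], [26.6, 69.8]]
```

```bash
python3 -m pendant '[[[0.5,-0.005,0.015,0,0],[0.5,-0.015,0.045,0,-0.03],[0.5,-0.025,0.08,0,-0.06],[0.5,-0.036,0.115,0,-0.09],[0.5,-0.047,0.145,0,-0.12],[0.5,-0.054,0.168,0,-0.135],[0.5,-0.0595,0.18,0,-0.135],[0.5,-0.0595,0.184,0,-0.135]]]'; python3 -c "
from h import *
st();M,c=wfit()"
```

```text
t: 12.0
eef_pos: [606.2, -245.9, 148.1]
tcp_rot: [-3.141, -0.0, 1.592]
ft_force: [-0.2, -0.3, -2.7]
opening: 0.586
12.0 [ 606.2 -245.9  148.1] [-3.141 -0.     1.592] [-0.2 -0.3 -2.7] [-0.   -0.09 -0.01] 0.586
corner [38.9 -5.6] window tilt 52.7 free face 51.3
```

```bash
python3 -m pendant '[[[0.5,0,0,0.015,0],[0.5,0,0,0.04,0],[0.5,0,0,0.06,0],[0.5,0,0,0.07,0],[0.5,0,0,0.075,0],[0.5,0,0,0.078,0],[0.5,0,0,0.08,0],[0.5,0,0,0.081,0]]]'; python3 -c "
from h import *
st();M,c=wfit()"
```

```text
t: 12.85
eef_pos: [605.8, -245.5, 68.4]
tcp_rot: [3.141, 0.001, 1.592]
ft_force: [0.2, 0.5, -2.4]
opening: 0.59
12.85 [ 605.8 -245.5   68.4] [3.141e+00 1.000e-03 1.592e+00] [ 0.2  0.5 -2.4] [-0.05 -0.07 -0.01] 0.59
corner [ 80.2 -93.5] window tilt None free face 81.8
```

```bash
python3 -m pendant '[[[0.5,0,0,0.0005,0],[0.5,0,0,0.001,0],[0.5,0,0,0.0015,0],[0.5,0,0,0.002,0],[0.5,0,0,0.0025,0],[0.5,0,0,0.003,0],[0.5,0,0,0.003,0],[0.5,0,0,0.003,0]]]'; python3 -c "
from h import *
st()"
```

```text
t: 13.7
eef_pos: [605.9, -245.8, 66.9]
tcp_rot: [3.14, 0.001, 1.592]
ft_force: [-4.1, -0.6, 15.0]
opening: 0.584
13.7 [ 605.9 -245.8   66.9] [3.140e+00 1.000e-03 1.592e+00] [-4.1 -0.6 15. ] [0.41 0.97 0.15] 0.584
```

```bash
python3 -m pendant '[[[0.5,0.003,0,-0.0007,0],[0.5,0.0065,0,-0.0014,0],[0.5,0.01,0,-0.002,0],[0.5,0.0135,0,-0.0025,0],[0.5,0.017,0,-0.0028,0],[0.5,0.0205,0,-0.003,0],[0.5,0.0235,0,-0.003,0],[0.5,0.0265,0,-0.0029,0]]]'; python3 -c "
from h import *
st();M,c=wfit();print(M.round(1).tolist())"
```

```text
t: 14.5
eef_pos: [605.0, -218.5, 67.7]
tcp_rot: [-3.141, -0.0, 1.592]
ft_force: [-0.1, -0.2, -2.1]
opening: 0.586
14.5 [ 605.  -218.5   67.7] [-3.141 -0.     1.592] [-0.1 -0.2 -2.1] [-0.04 -0.1   0.03] 0.586
corner [107.7 -93.2] window tilt None free face 83.8
[[107.7, -93.2], [106.5, -89.9], [91.0, -85.7], [31.6, -81.6], [1.6, -79.5], [-15.8, -74.0], [-12.6, -70.1], [-9.6, -65.8], [-6.9, -62.2], [-3.6, -58.2], [-0.4, -54.1], [3.6, -50.3], [7.0, -45.7], [10.5, -41.8], [12.9, -38.8], [16.7, -34.3], [20.4, -29.6], [23.5, -25.7], [26.4, -22.5], [28.9, -18.1], [31.8, -14.3], [35.6, -9.8], [38.5, -5.8], [38.6, -1.6], [33.5, 1.8], [28.8, 5.9], [23.8, 9.9], [18.8, 13.8], [13.5, 17.9], [10.9, 20.5]]
```

```bash
python3 -m pendant '[[[0.5,0,0,-0.02,0],[0.5,-0.005,-0.015,-0.045,0.02],[0.5,-0.015,-0.045,-0.06,0.045],[0.5,-0.027,-0.08,-0.06,0.07],[0.5,-0.04,-0.115,-0.06,0.095],[0.5,-0.053,-0.15,-0.06,0.12],[0.5,-0.064,-0.178,-0.06,0.135],[0.5,-0.069,-0.1905,-0.06,0.135]]]'; python3 -c "
from h import *
st();M,c=wfit()"
```

```text
t: 15.35
eef_pos: [414.1, -292.5, 128.1]
tcp_rot: [-3.141, 0.0, 1.455]
ft_force: [-0.5, 0.7, -2.9]
opening: 0.586
15.35 [ 414.1 -292.5  128.1] [-3.141  0.     1.455] [-0.5  0.7 -2.9] [-0.06 -0.13  0.01] 0.586
corner [38.6 -5.6] window tilt 52.3 free face 51.0
```

```bash
python3 -m pendant '[[[0.5,0,0,0.015,0],[0.5,0,0,0.035,0],[0.5,0,0,0.048,0],[0.5,0,0,0.055,0],[0.5,0,0,0.059,0],[0.5,0,0,0.061,0],[0.5,0,0,0.061,0],[0.5,0,0,0.061,0]]]'; python3 -c "
from h import *
st()"
```

```text
t: 16.2
eef_pos: [416.3, -292.1, 67.3]
tcp_rot: [3.141, 0.001, 1.457]
ft_force: [0.2, -0.7, -2.5]
opening: 0.589
16.2 [ 416.3 -292.1   67.3] [3.141e+00 1.000e-03 1.457e+00] [ 0.2 -0.7 -2.5] [-0.01 -0.09 -0.04] 0.589
```

```bash
python3 -m pendant '[[[0.5,0.003,0,0,0],[0.5,0.006,0,0,0],[0.5,0.009,0,0,0],[0.5,0.012,0,0,0],[0.5,0.015,0,0,0],[0.5,0.018,0,0,0],[0.5,0.021,0,0,0],[0.5,0.024,0,0,0]]]'; python3 -c "
from h import *
st();M,c=wfit();print(M.round(1).tolist())"
```

```text
t: 17.0
eef_pos: [420.4, -270.8, 68.5]
tcp_rot: [3.136, 0.006, 1.457]
ft_force: [-1.6, -14.1, 7.4]
opening: 0.589
17.0 [ 420.4 -270.8   68.5] [3.136 0.006 1.457] [ -1.6 -14.1   7.4] [-3.03  0.44 -0.02] 0.589
corner [ 55.2 -93.5] window tilt None free face 77.1
[[55.2, -93.5], [50.1, -88.9], [20.7, -86.6], [-2.5, -81.1], [-0.9, -78.4], [2.0, -74.0], [4.5, -70.0], [6.7, -66.0], [9.0, -61.7], [10.9, -57.9], [13.5, -54.0], [15.8, -49.9], [18.9, -45.4], [21.2, -41.5], [23.2, -38.2], [25.7, -33.9], [28.0, -30.2], [30.5, -25.6], [32.6, -21.7], [34.5, -18.1], [36.5, -14.0], [38.6, -9.9], [41.2, -6.1], [42.8, -2.2], [45.1, 2.5], [41.6, 6.1], [34.9, 10.1], [27.4, 14.0], [20.9, 18.1], [15.1, 21.3]]
```

```bash
python3 -m pendant '[[[0.5,0.003,0,0,0],[0.5,0.006,0,0,0],[0.5,0.009,0,0,0],[0.5,0.012,0,0,0],[0.5,0.015,0,0,0],[0.5,0.018,0,0,0],[0.5,0.021,0,0,0],[0.5,0.024,0,0,0]]]'; python3 -c "
from h import *
st();M,c=wfit();print(M.round(1).tolist())"
```

```text
t: 17.85
eef_pos: [422.8, -245.8, 67.9]
tcp_rot: [3.137, 0.004, 1.457]
ft_force: [-0.8, -8.4, 3.5]
opening: 0.59
17.85 [ 422.8 -245.8   67.9] [3.137 0.004 1.457] [-0.8 -8.4  3.5] [-1.76  0.05 -0.06] 0.59
corner [ 80.7 -93.2] window tilt None free face 76.3
[[80.7, -93.2], [78.3, -89.2], [49.7, -86.2], [32.0, -83.7], [26.2, -77.7], [27.8, -73.9], [28.8, -70.2], [30.0, -66.5], [30.9, -62.2], [31.8, -58.2], [32.4, -54.0], [33.3, -50.3], [34.7, -46.3], [35.9, -42.2], [37.6, -38.0], [38.7, -33.9], [39.8, -30.1], [40.9, -26.1], [41.8, -22.0], [42.9, -18.3], [43.7, -14.0], [44.6, -10.3], [45.6, -6.1], [46.4, -2.2], [47.3, 1.9], [48.3, 6.0], [49.3, 10.0], [50.2, 14.6], [43.4, 18.2], [28.1, 21.8], [17.2, 24.9]]
```

```bash
python3 -m pendant '[[[0.5,-0.004,0,0,0],[0.5,-0.008,0,0,0],[0.5,-0.008,0,0.004,0],[0.5,-0.006,0,0.0065,0],[0.5,-0.002,0,0.008,0],[0.5,0.002,0,0.010,0],[0.5,0.0055,0,0.0115,0],[0.5,0.009,0,0.0135,0]]]'; python3 -c "
from h import *
st();M,c=wfit();print(M.round(1).tolist())"
```

```text
t: 18.7
eef_pos: [422.9, -235.4, 54.3]
tcp_rot: [3.14, 0.001, 1.457]
ft_force: [-2.6, 2.3, 20.0]
opening: 0.586
18.7 [ 422.9 -235.4   54.3] [3.140e+00 1.000e-03 1.457e+00] [-2.6  2.3 20. ] [-0.31  0.58  0.02] 0.586
corner [ 91.5 -93.6] window tilt None free face 53.4
[[91.5, -93.6], [91.2, -90.4], [91.2, -86.2], [91.4, -82.2], [90.2, -77.9], [72.2, -73.3], [50.4, -71.3], [43.3, -65.9], [43.4, -61.9], [43.7, -57.9], [44.1, -53.9], [43.8, -49.6], [44.1, -45.9], [44.7, -42.0], [44.7, -37.9], [45.5, -33.9], [45.7, -30.0], [46.5, -26.0], [46.6, -22.2], [47.3, -18.0], [47.0, -14.1], [47.5, -9.7], [47.9, -5.8], [47.8, -2.1], [47.8, 1.8], [48.0, 6.0], [48.1, 10.1], [48.2, 14.1], [48.7, 17.9], [48.9, 22.0], [43.6, 27.1], [24.5, 28.9]]
```

```bash
python3 -m pendant '[[[0.5,0.001,0,0.0005,0],[0.5,0.002,0,0.001,0],[0.5,0.003,0,0.0015,0],[0.5,0.004,0,0.002,0],[0.5,0.004,0,0.0025,0],[0.5,0.004,0,0.003,0],[0.5,0.004,0,0.003,0],[0.5,0.004,0,0.003,0]]]'; python3 -c "
from h import *
st();M,c=wfit();print(M.round(1).tolist()[5:])"
```

```text
t: 19.55
eef_pos: [423.4, -231.1, 51.7]
tcp_rot: [3.14, 0.001, 1.457]
ft_force: [-2.4, 6.7, 26.4]
opening: 0.582
19.55 [ 423.4 -231.1   51.7] [3.140e+00 1.000e-03 1.457e+00] [-2.4  6.7 26.4] [0.55 0.49 0.07] 0.582
corner [ 96.1 -93.4] window tilt None free face 5.6
[[93.6, -73.3], [70.2, -70.1], [46.9, -65.9], [47.2, -61.7], [47.4, -58.2], [47.7, -54.0], [47.3, -50.1], [47.2, -46.0], [47.4, -41.8], [47.5, -37.8], [47.6, -34.0], [47.9, -29.6], [48.3, -26.0], [48.3, -22.0], [48.6, -18.1], [48.7, -14.3], [48.6, -10.1], [48.6, -6.1], [48.9, -2.3], [48.7, 2.0], [48.3, 6.1], [48.2, 10.1], [48.2, 13.8], [48.2, 18.0], [48.6, 22.3], [48.7, 26.4], [31.8, 30.3]]
```

```bash
python3 -m pendant '[[[0.62,0,0,-0.001,0],[0.7,0,0,-0.001,0],[0.75,0,0,-0.001,0],[0.75,0,0,-0.001,0],[0.75,-0.005,0,-0.005,0],[0.75,-0.013,0,-0.01,0],[0.75,-0.021,0,-0.014,0],[0.75,-0.028,0,-0.0175,0]]]'; python3 - <<'E'
from h import *
st();M,c=wfit();print(M.round(1).tolist()[5:])
t=cam('top');uv,P=cloud(t);g=env.state()['eef_pos']
a=cv2.resize(t['image'][225:345,300:460],None,fx=2.8,fy=2.8);b=cv2.resize(c['image'][180:340,200:360],None,fx=2.1,fy=2.1)
cv2.imwrite('pics/d3.png',np.hstack([a,b]))
E
```

```text
t: 20.4
eef_pos: [419.8, -260.2, 68.4]
tcp_rot: [3.141, 0.001, 1.456]
ft_force: [0.3, 0.1, -0.0]
opening: 0.748
20.4 [ 419.8 -260.2   68.4] [3.141e+00 1.000e-03 1.456e+00] [ 0.3  0.1 -0. ] [-0.01 -0.1   0.04] 0.748
corner [ 66.2 -93.4] window tilt None free face 74.9
[[17.8, -74.1], [17.9, -69.8], [17.7, -66.1], [17.4, -62.3], [17.5, -58.1], [17.5, -54.2], [17.6, -49.7], [17.8, -45.9], [18.1, -42.1], [18.2, -38.0], [18.1, -34.1], [18.4, -29.8], [18.4, -26.3], [18.0, -22.2], [18.5, -17.8], [17.9, -14.2], [17.7, -10.1], [17.5, -6.2], [17.7, -2.1], [17.4, 2.0], [17.7, 6.1], [17.3, 10.4], [-0.2, 13.4]]
```

View pics/d3.png

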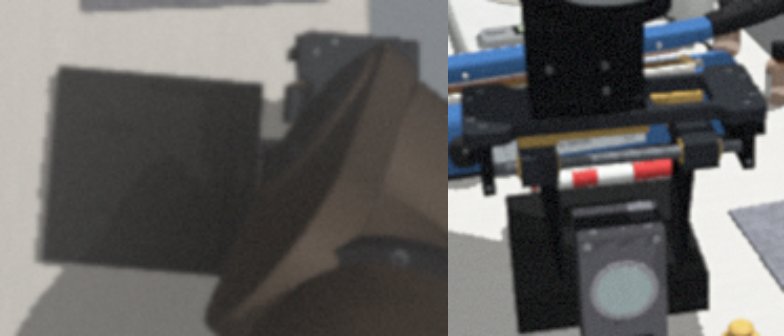

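```bash
python3 -m pendant '[[[0.75,-0.003,0,0,0],[0.7,-0.006,0,0,0],[0.6,-0.006,0,0,0],[0.5,-0.006,0,0,0],[0.5,-0.006,0,0,0],[0.5,-0.006,0,0,0],[0.5,-0.006,0,-0.001,0],[0.5,-0.006,0,-0.003,0]]]'; python3 -c "
from h import *
st()"
```

```text
t: 21.3
eef_pos: [419.0, -264.9, 70.8]
tcp_rot: [-3.141, -0.0, 1.457]
ft_force: [-0.9, 0.2, -3.0]
opening: 0.589
21.3 [ 419.  -264.9   70.8] [-3.141 -0.     1.457] [-0.9  0.2 -3. ] [ 0.   -0.03 -0.04] 0.589
```

```bash
python3 -m pendant '[[[0.5,0.003,0,0,0],[0.5,0.006,0,-0.001,0],[0.5,0.010,0,-0.002,0],[0.5,0.014,0,-0.003,0],[0.5,0.018,0,-0.004,0],[0.5,0.022,0,-0.005,0],[0.5,0.026,0,-0.005,0],[0.5,0.03,0,-0.005,0]]]'; python3 -c "
from h import *
st();M,c=wfit();print(M.round(1).tolist()[4:])"
```

```text
t: 22.1
eef_pos: [422.7, -236.0, 76.4]
tcp_rot: [3.141, 0.002, 1.458]
ft_force: [-4.6, -8.3, 3.7]
opening: 0.584
22.1 [ 422.7 -236.    76.4] [3.141e+00 2.000e-03 1.458e+00] [-4.6 -8.3  3.7] [-1.89  1.06  0.06] 0.584
corner [ 46.5 -94.1] window tilt None free face -0.8
[[41.1, -69.8], [39.9, -66.0], [38.9, -62.0], [37.5, -58.1], [36.2, -54.0], [34.9, -49.9], [33.9, -46.2], [32.9, -42.2], [32.0, -38.6], [31.3, -34.0], [29.9, -30.1], [29.4, -25.8], [28.1, -22.0], [26.8, -18.5], [25.6, -13.9], [24.3, -10.1], [22.6, -6.1], [21.3, -1.9], [20.0, 2.1], [18.6, 6.2], [16.4, 10.1], [14.3, 13.9], [15.0, 16.6]]
```

```bash
python3 -m pendant '[[[0.5,-0.003,0,-0.01,0],[0.5,-0.003,0,-0.035,0],[0.5,0,0.01,-0.05,0],[0.5,0.002,0.045,-0.05,-0.03],[0.5,0.004,0.085,-0.05,-0.06],[0.5,0.006,0.125,-0.05,-0.09],[0.5,0.008,0.16,-0.045,-0.12],[0.5,0.0098,0.1834,-0.03,-0.135]]]'; python3 -c "
from h import *
st();M,c=wfit();print(M.round(1).tolist()[::2])"
```

```text
t: 22.95
eef_pos: [608.5, -246.4, 107.2]
tcp_rot: [3.139, 0.001, 1.593]
ft_force: [-0.3, -0.1, -1.7]
opening: 0.589
22.95 [ 608.5 -246.4  107.2] [3.139e+00 1.000e-03 1.593e+00] [-0.3 -0.1 -1.7] [ 0.03 -0.08 -0.07] 0.589
corner [ 42.4 -76.7] window tilt None free face 15.3
[[42.4, -76.7], [41.2, -69.7], [39.5, -61.8], [36.3, -54.2], [34.0, -46.3], [32.2, -37.9], [30.8, -30.0], [28.3, -21.7], [25.9, -14.4], [22.9, -6.0], [20.1, 2.2], [16.7, 10.0], [14.9, 16.8]]
```

```bash
python3 -m pendant '[[[0.5,0,0,0.008,0],[0.5,0,0,0.018,0],[0.5,0,0,0.026,0],[0.5,0,0,0.03,0],[0.5,0,0,0.031,0],[0.5,0,0,0.032,0],[0.5,0,0,0.033,0],[0.5,0,0,0.034,0]]]'; python3 -c "
from h import *
st()"
```

```text
t: 23.8
eef_pos: [605.1, -246.6, 74.9]
tcp_rot: [-3.141, 0.0, 1.592]
ft_force: [-12.8, 3.4, 33.8]
opening: 0.587
23.8 [ 605.1 -246.6   74.9] [-3.141  0.     1.592] [-12.8   3.4  33.8] [ 1.05  2.93 -0.1 ] 0.587
```

```bash
python3 -m pendant '[[[0.5,0.003,0,-0.001,0],[0.5,0.0065,0,-0.0005,0],[0.5,0.01,0,0.0003,0],[0.5,0.0131,0,0.001,0],[0.5,0.0165,0,0.002,0],[0.5,0.02,0,0.0028,0],[0.5,0.0236,0,0.0037,0],[0.5,0.0265,0,0.0048,0]]]'; python3 -c "
from h import *
st();M,c=wfit();print(M.round(1).tolist()[::2])"
```

```text
t: 24.6
eef_pos: [605.3, -220.7, 69.1]
tcp_rot: [3.14, 0.002, 1.592]
ft_force: [-3.7, -0.6, 12.1]
opening: 0.591
24.6 [ 605.3 -220.7   69.1] [3.140e+00 2.000e-03 1.592e+00] [-3.7 -0.6 12.1] [-0.67  1.05 -0.13] 0.591
corner [104.9 -93.3] window tilt None free face 59.4
[[104.9, -93.3], [85.5, -86.7], [63.2, -61.4], [59.1, -54.1], [54.7, -45.8], [49.5, -38.1], [45.3, -29.8], [41.5, -22.1], [36.7, -13.9], [32.7, -6.0], [27.4, 2.1], [22.4, 9.9], [18.0, 18.1]]
```

```bash
python3 -m pendant '[[[0.5,0,0,-0.02,0],[0.5,0.002,-0.005,-0.05,0],[0.5,0.015,-0.035,-0.06,0.03],[0.5,0.032,-0.07,-0.06,0.06],[0.5,0.049,-0.105,-0.06,0.09],[0.5,0.065,-0.14,-0.06,0.12],[0.5,0.076,-0.163,-0.06,0.135],[0.5,0.0802,-0.1717,-0.06,0.135]]]'; python3 -c "
from h import *
st();M,c=wfit();print(M.round(1).tolist())"
```

```text
t: 25.45
eef_pos: [429.8, -142.5, 127.6]
tcp_rot: [-3.141, -0.0, 1.456]
ft_force: [0.0, -0.2, -2.4]
opening: 0.587
25.45 [ 429.8 -142.5  127.6] [-3.141 -0.     1.456] [ 0.  -0.2 -2.4] [-0.   -0.1   0.02] 0.587
corner [ 62.8 -61.7] window tilt None free face 29.8
[[62.0, -64.5], [62.8, -61.7], [60.7, -57.8], [59.0, -53.9], [56.9, -50.2], [54.6, -46.2], [51.7, -42.1], [49.4, -37.8], [47.3, -34.0], [45.5, -29.9], [43.4, -26.0], [41.6, -21.9], [39.4, -17.9], [36.9, -14.3], [34.8, -10.0], [32.4, -6.0], [30.3, -1.9], [27.5, 2.0], [24.8, 5.9], [22.2, 9.8], [20.3, 13.7], [18.2, 17.9], [15.7, 21.3], [27.3, 69.3]]
```

```bash
python3 -m pendant '[[[0.5,0,0,0.01,0],[0.5,0,0,0.025,0],[0.5,0,0,0.037,0],[0.5,0,0,0.044,0],[0.5,0,0,0.048,0],[0.5,0,0,0.0505,0],[0.5,-0.003,0,0.0505,0],[0.5,-0.006,0,0.05,0]]]'; python3 -c "
from h import *
st()"
```

```text
t: 26.3
eef_pos: [431.5, -149.6, 77.3]
tcp_rot: [3.141, 0.0, 1.457]
ft_force: [-1.0, -0.3, -2.4]
opening: 0.581
26.3 [ 431.5 -149.6   77.3] [3.141 0.    1.457] [-1.  -0.3 -2.4] [ 0.01 -0.08 -0.03] 0.581
```

```bash
python3 -m pendant '[[[0.5,-0.003,0,-0.001,0],[0.5,-0.006,0,-0.002,0],[0.5,-0.009,0,-0.003,0],[0.5,-0.012,0,-0.0035,0],[0.5,-0.015,0,-0.004,0],[0.5,-0.018,0,-0.0045,0],[0.5,-0.021,0,-0.005,0],[0.5,-0.024,0,-0.005,0]]]'; python3 -c "
from h import *
st();M,c=wfit();print(M.round(1).tolist())"
```

```text
t: 27.1
eef_pos: [428.4, -172.4, 82.8]
tcp_rot: [-3.142, -0.001, 1.456]
ft_force: [1.4, 10.5, 4.4]
opening: 0.587
27.1 [ 428.4 -172.4   82.8] [-3.142e+00 -1.000e-03  1.456e+00] [ 1.4 10.5  4.4] [ 2.11 -0.35  0.05] 0.587
corner [ 60.9 -77.7] window tilt 88.1 free face 59.7
[[60.6, -93.2], [60.1, -90.4], [60.6, -86.0], [60.8, -81.6], [60.9, -77.7], [60.7, -73.9], [54.6, -68.8], [46.8, -67.1], [38.0, -61.8], [36.8, -58.1], [35.7, -53.8], [34.2, -49.9], [32.8, -46.1], [31.4, -41.9], [30.1, -37.7], [29.6, -33.7], [28.5, -29.9], [27.3, -26.0], [26.2, -22.0], [24.8, -17.9], [23.6, -14.1], [22.1, -10.2], [20.8, -6.0], [19.7, -2.1], [18.3, 2.1], [16.5, 6.1], [14.7, 10.2], [13.2, 14.2], [12.0, 18.1], [11.5, 20.4]]
```

```bash
python3 -m pendant '[[[0.5,-0.004,0,0,0],[0.5,-0.008,0,0,0],[0.5,-0.012,0,0,0],[0.5,-0.016,0,0.0005,0],[0.5,-0.019,0,0.001,0],[0.5,-0.022,0,0.002,0],[0.5,-0.022,0,0.003,0],[0.5,-0.022,0,0.004,0]]]'; python3 -c "
from h import *
st();M,c=wfit();print(M.round(1).tolist()[5:])"
```

```text
t: 27.95
eef_pos: [425.9, -194.8, 78.5]
tcp_rot: [3.141, -0.0, 1.456]
ft_force: [0.6, 5.6, 0.2]
opening: 0.585
27.95 [ 425.9 -194.8   78.5] [ 3.141 -0.     1.456] [0.6 5.6 0.2] [ 1.21 -0.15  0.03] 0.585
corner [ 53.1 -94.2] window tilt None free face -1.2
[[38.3, -74.1], [38.3, -70.0], [34.3, -64.8], [25.6, -63.1], [16.9, -58.4], [16.5, -53.9], [16.4, -50.0], [15.9, -45.9], [15.7, -41.9], [15.5, -37.8], [15.1, -33.8], [14.8, -30.1], [14.6, -25.9], [14.5, -21.8], [13.6, -17.8], [13.2, -13.9], [12.7, -9.6], [12.3, -5.9], [11.6, -2.1], [11.1, 1.7], [10.7, 6.1], [10.3, 10.2], [9.5, 14.6], [-3.7, 17.7]]
```

```bash
python3 -m pendant '[[[0.5,-0.001,0,0.001,0],[0.5,-0.003,0,0.0015,0],[0.5,-0.004,0,0.002,0],[0.5,-0.005,0,0.003,0],[0.5,-0.006,0,0.004,0],[0.5,-0.006,0,0.005,0],[0.5,-0.006,0,0.006,0],[0.5,-0.006,0,0.006,0]]]'; python3 -c "
from h import *
st();M,c=wfit();print(M.round(1).tolist()[8:])"
```

```text
t: 28.8
eef_pos: [425.2, -201.5, 73.6]
tcp_rot: [3.141, 0.001, 1.457]
ft_force: [-5.7, -1.0, 19.0]
opening: 0.589
28.8 [ 425.2 -201.5   73.6] [3.141e+00 1.000e-03 1.457e+00] [-5.7 -1.  19. ] [0.18 1.49 0.08] 0.589
corner [ 88.4 -92.6] window tilt None free face 72.4
[[31.4, -61.4], [20.5, -58.6], [11.0, -53.7], [11.1, -49.9], [11.0, -46.0], [11.2, -42.0], [11.5, -37.6], [11.6, -34.1], [11.4, -30.1], [11.2, -26.0], [11.1, -21.9], [10.9, -17.8], [10.9, -14.0], [10.9, -9.8], [10.3, -5.9], [9.9, -1.7], [9.7, 2.1], [9.6, 6.1], [9.2, 10.3], [9.6, 13.8], [-5.9, 18.6], [0.2, 20.0]]
```

```bash
python3 -m pendant '[[[0.62,0,0,-0.001,0],[0.7,0,0,-0.001,0],[0.72,0,0,-0.001,0],[0.72,0,0,-0.004,0],[0.72,0,0,-0.01,0],[0.72,0,0,-0.016,0],[0.72,0,0,-0.021,0],[0.72,0,0,-0.024,0]]]'; python3 -c "
from h import *
st();M,c=wfit();print(M.round(1).tolist()[-18:])"
```

```text
t: 29.65
eef_pos: [425.5, -201.1, 96.8]
tcp_rot: [3.141, 0.0, 1.457]
ft_force: [-0.6, 0.7, -0.9]
opening: 0.717
29.65 [ 425.5 -201.1   96.8] [3.141 0.    1.457] [-0.6  0.7 -0.9] [-0.01 -0.06  0.01] 0.717
corner [ 32.3 -93.5] window tilt None free face 57.9
[[11.9, -70.1], [12.6, -66.0], [12.9, -62.1], [13.2, -57.7], [13.3, -54.0], [13.1, -50.0], [13.5, -46.0], [13.2, -42.1], [13.3, -38.1], [13.0, -34.0], [12.8, -29.8], [12.5, -26.2], [12.1, -22.4], [12.5, -18.0], [12.6, -13.9], [12.3, -10.0], [-3.2, -5.1], [-8.1, -3.8]]
```

```bash
python3 -m pendant '[[[0.7,-0.004,0,0,0],[0.6,-0.004,0,0,0],[0.5,-0.004,0,0,0],[0.5,-0.004,0,0,0],[0.5,-0.004,0,0,0],[0.5,-0.004,0,-0.002,0],[0.5,-0.004,0,-0.005,0],[0.5,-0.004,0,-0.008,0]]]'; python3 -c "
from h import *
st();M,c=wfit();print(M.round(1).tolist()[-18:])"
```

```text
t: 30.5
eef_pos: [424.9, -204.9, 104.3]
tcp_rot: [-3.141, -0.0, 1.457]
ft_force: [-0.8, 1.2, -2.6]
opening: 0.589
30.5 [ 424.9 -204.9  104.3] [-3.141 -0.     1.457] [-0.8  1.2 -2.6] [-0.05 -0.03 -0.02] 0.589
corner [ 28.2 -93.3] window tilt None free face 35.7
[[8.5, -69.9], [8.8, -65.9], [9.4, -62.0], [9.2, -58.2], [9.2, -54.3], [9.4, -50.1], [9.2, -46.0], [9.3, -42.0], [9.3, -37.9], [8.9, -34.1], [9.0, -30.0], [8.5, -25.9], [8.4, -22.1], [8.5, -18.0], [8.1, -14.4], [8.5, -9.9], [-2.0, -4.6], [-9.9, -3.6]]
```

```bash
python3 -m pendant '[[[0.5,0.008,0,0,0],[0.5,0.022,0,0,0],[0.5,0.036,0,0,0],[0.5,0.047,0,0,0],[0.5,0.053,0,0,0],[0.5,0.057,0,0,0],[0.5,0.061,0,-0.0015,0],[0.5,0.065,0,-0.003,0]]]'; python3 -c "
from h import *
st()"
```

```text
t: 31.35
eef_pos: [432.4, -140.4, 107.1]
tcp_rot: [3.141, 0.0, 1.457]
ft_force: [-0.1, -2.4, -3.5]
opening: 0.59
31.35 [ 432.4 -140.4  107.1] [3.141 0.    1.457] [-0.1 -2.4 -3.5] [-0.93  0.06 -0.01] 0.59
```

```bash
python3 -m pendant '[[[0.5,0.0035,0,-0.001,0],[0.5,0.007,0,-0.0018,0],[0.5,0.0105,0,-0.0024,0],[0.5,0.014,0,-0.003,0],[0.5,0.0175,0,-0.003,0],[0.5,0.021,0,-0.003,0],[0.5,0.0245,0,-0.003,0],[0.5,0.028,0,-0.003,0]]]'; python3 -c "
from h import *
st();M,c=wfit();print(M.round(1).tolist()[-24:])"
```

```text
t: 32.15
eef_pos: [435.7, -112.4, 110.2]
tcp_rot: [3.141, 0.0, 1.457]
ft_force: [-1.4, -4.2, 1.9]
opening: 0.586
32.15 [ 435.7 -112.4  110.2] [3.141 0.    1.457] [-1.4 -4.2  1.9] [-1.02  0.13  0.  ] 0.586
corner [ 46.9 -93.6] window tilt None free face 21.5
[[46.0, -90.1], [45.0, -85.8], [43.2, -81.8], [42.1, -77.8], [39.5, -73.9], [37.9, -69.9], [36.3, -65.9], [34.6, -62.0], [33.9, -57.8], [31.9, -54.1], [30.6, -49.9], [29.6, -45.9], [28.0, -42.3], [26.1, -38.3], [24.5, -33.9], [22.7, -29.9], [21.1, -25.9], [19.0, -22.0], [17.5, -17.7], [15.3, -14.1], [13.2, -10.3], [11.8, -5.8], [10.5, -2.5], [27.9, 69.7]]
```

```bash
python3 -m pendant '[[[0.5,0.004,0,0.0003,0],[0.5,0.008,0,0.0008,0],[0.5,0.012,0,0.0015,0],[0.5,0.016,0,0.0025,0],[0.5,0.02,0,0.0036,0],[0.5,0.024,0,0.005,0],[0.5,0.028,0,0.0063,0],[0.5,0.032,0,0.008,0]]]'; python3 -c "
from h import *
st();M,c=wfit();print(M.round(1).tolist()[-24:])"
```

```text
t: 33.0
eef_pos: [439.2, -80.4, 101.9]
tcp_rot: [3.141, 0.0, 1.457]
ft_force: [-0.5, -2.0, 4.7]
opening: 0.583
33.0 [439.2 -80.4 101.9] [3.141 0.    1.457] [-0.5 -2.   4.7] [-0.7  -0.03  0.02] 0.583
corner [ 75.1 -69.6] window tilt 40.7 free face 41.5
[[52.7, -93.4], [55.2, -90.0], [56.1, -87.5], [70.7, -77.4], [74.7, -73.0], [75.1, -69.6], [72.3, -66.3], [69.0, -61.9], [65.7, -58.0], [61.4, -53.9], [57.9, -49.8], [54.2, -46.0], [51.1, -42.1], [47.7, -37.9], [44.4, -34.0], [41.1, -30.0], [37.3, -26.1], [33.4, -22.2], [29.8, -17.9], [25.8, -14.0], [21.9, -10.0], [18.0, -5.8], [14.5, -1.8], [12.7, 1.2]]
```

```bash
python3 -m pendant '[[[0.5,-0.002,0,-0.012,0],[0.5,-0.004,0.005,-0.035,0],[0.5,-0.017,0.03,-0.04,-0.03],[0.5,-0.037,0.065,-0.04,-0.06],[0.5,-0.057,0.1,-0.04,-0.09],[0.5,-0.077,0.135,-0.035,-0.12],[0.5,-0.094,0.165,-0.02,-0.135],[0.5,-0.1042,0.1798,-0.01,-0.135]]]'; python3 -c "
from h import *
st();M,c=wfit();print(M.round(1).tolist()[-24:])"
```

```text
t: 33.85
eef_pos: [607.0, -205.5, 110.0]
tcp_rot: [-3.14, -0.001, 1.592]
ft_force: [-0.0, 0.3, -2.1]
opening: 0.586
33.85 [ 607.  -205.5  110. ] [-3.140e+00 -1.000e-03  1.592e+00] [-0.   0.3 -2.1] [ 0.06 -0.06 -0.03] 0.586
corner [ 75.3 -72.9] window tilt 40.5 free face 41.7
[[52.5, -93.3], [54.6, -90.7], [70.8, -77.4], [75.3, -72.9], [74.7, -69.9], [71.8, -65.9], [68.1, -62.0], [64.7, -58.0], [60.9, -54.5], [57.6, -50.2], [54.0, -46.0], [50.1, -42.3], [47.3, -37.9], [44.2, -34.1], [41.0, -29.9], [37.0, -26.0], [33.3, -21.8], [30.0, -17.8], [26.1, -13.6], [21.7, -9.9], [18.2, -5.9], [14.7, -1.7], [12.4, 1.0]]
```

```bash
python3 -m pendant '[[[0.5,0,0,0.005,0],[0.5,0,0,0.012,0],[0.5,0,0,0.018,0],[0.5,0,0,0.022,0],[0.5,0,0,0.024,0],[0.5,0,0,0.025,0],[0.5,0,0,0.026,0],[0.5,0,0,0.0265,0]]]'; python3 -c "
from h import *
st()"
```

```text
t: 34.7
eef_pos: [606.0, -204.7, 85.7]
tcp_rot: [3.141, 0.0, 1.592]
ft_force: [-0.6, 0.1, -2.3]
opening: 0.586
34.7 [ 606.  -204.7   85.7] [3.141 0.    1.592] [-0.6  0.1 -2.3] [ 0.04 -0.13  0.01] 0.586
```

```bash
python3 -m pendant '[[[0.5,0,0,0.002,0],[0.5,0.002,0,0.0035,0],[0.5,0.004,0,0.005,0],[0.5,0.006,0,0.0066,0],[0.5,0.0088,0,0.009,0],[0.5,0.0116,0,0.0106,0],[0.5,0.0143,0,0.0128,0],[0.5,0.0169,0,0.015,0]]]'; python3 -c "
from h import *
st();M,c=wfit();print(M.round(1).tolist()[-24:])"
```

```text
t: 35.5
eef_pos: [606.3, -187.6, 72.0]
tcp_rot: [3.139, 0.001, 1.592]
ft_force: [-0.8, 3.4, 9.4]
opening: 0.587
35.5 [ 606.3 -187.6   72. ] [3.139e+00 1.000e-03 1.592e+00] [-0.8  3.4  9.4] [ 0.29  0.18 -0.  ] 0.587
corner [106.6 -89.5] window tilt None free face -25.6
[[106.6, -89.5], [80.1, -85.9], [67.9, -82.3], [70.0, -77.2], [68.8, -74.6], [82.7, -61.0], [85.4, -57.2], [86.6, -53.3], [83.0, -50.0], [78.0, -46.0], [72.5, -42.0], [66.1, -38.1], [61.0, -34.0], [56.3, -30.0], [51.4, -25.8], [46.1, -21.9], [40.4, -18.2], [35.0, -14.0], [28.9, -10.1], [22.8, -6.1], [17.2, -1.9], [11.4, 2.0], [10.1, 4.4]]
```

```bash
python3 -m pendant '[[[0.5,0.0023,0,0.0026,0],[0.5,0.0046,0,0.0052,0],[0.5,0.0068,0,0.008,0],[0.5,0.009,0,0.0106,0],[0.5,0.011,0,0.0133,0],[0.5,0.013,0,0.016,0],[0.5,0.015,0,0.0188,0],[0.5,0.0168,0,0.0216,0]]]'; python3 -c "
from h import *
st();M,c=wfit();print(M.round(1).tolist()[-24:])"
```

```text
t: 36.35
eef_pos: [605.8, -170.4, 50.0]
tcp_rot: [3.14, 0.0, 1.592]
ft_force: [-0.1, 5.4, 6.4]
opening: 0.589
36.35 [ 605.8 -170.4   50. ] [3.14  0.    1.592] [-0.1  5.4  6.4] [0.65 0.06 0.01] 0.589
corner [ 93.1 -30.1] window tilt 83.0 free face 69.6
[[89.9, -64.6], [89.4, -63.4], [83.6, -58.0], [84.1, -53.1], [78.6, -50.3], [90.8, -36.6], [91.9, -34.1], [93.1, -30.1], [92.4, -25.6], [83.5, -22.0], [71.5, -18.1], [60.8, -14.1], [51.0, -9.9], [39.8, -6.0], [28.1, -1.9], [14.9, 1.9], [6.0, 5.4]]
```

```bash
python3 -m pendant '[[[0.5,0.0017,0,0.003,0],[0.5,0.0034,0,0.006,0],[0.5,0.005,0,0.009,0],[0.5,0.0066,0,0.0123,0],[0.5,0.0078,0,0.0155,0],[0.5,0.0089,0,0.018,0],[0.5,0.0097,0,0.0203,0],[0.5,0.0104,0,0.0225,0]]]'; python3 -c "
from h import *
st();M,c=wfit();print(M.round(1).tolist()[-24:])"
```

```text
t: 37.2
eef_pos: [605.5, -160.3, 27.1]
tcp_rot: [3.14, 0.0, 1.592]
ft_force: [-0.7, 5.1, 4.6]
opening: 0.587
37.2 [ 605.5 -160.3   27.1] [3.14  0.    1.592] [-0.7  5.1  4.6] [ 0.51 -0.05 -0.01] 0.587
corner [100.2 -41. ] window tilt None free face 48.1
[[100.2, -41.0], [93.7, -39.0], [93.2, -33.7], [88.7, -29.0], [80.3, -26.8], [80.0, -23.5], [94.7, -9.8], [95.2, -6.0], [89.9, -0.9], [60.8, 1.7], [19.5, 5.2]]
```

```bash
python3 -m pendant '[[[0.5,0.0005,0,0.0013,0],[0.5,0.001,0,0.0026,0],[0.5,0.0014,0,0.0039,0],[0.5,0.0017,0,0.0052,0],[0.5,0.002,0,0.0064,0],[0.5,0.0022,0,0.0076,0],[0.5,0.0024,0,0.0087,0],[0.5,0.0025,0,0.0095,0]]]'; python3 -c "
from h import *
st();M,c=wfit();print(M.round(1).tolist()[-24:])"
```

```text
t: 38.05
eef_pos: [605.0, -158.7, 19.7]
tcp_rot: [3.141, 0.001, 1.592]
ft_force: [-10.9, 3.3, 38.2]
opening: 0.584
38.05 [ 605.  -158.7   19.7] [3.141e+00 1.000e-03 1.592e+00] [-10.9   3.3  38.2] [0.38 2.1  0.12] 0.584
corner [101.5 -33.4] window tilt None free face 50.3
[[101.5, -33.4], [94.9, -30.2], [95.2, -25.6], [88.8, -21.7], [80.8, -18.3], [81.4, -15.3], [93.7, -4.6], [94.7, -1.8], [94.7, 2.2], [53.9, 6.6], [42.3, 8.2]]
```

```bash
python3 -m pendant '[[[0.5,0,0,-0.001,0],[0.5,0,0,-0.002,0],[0.56,0,0,-0.002,0],[0.58,0,0,-0.002,0],[0.6,0,0,-0.002,0],[0.65,0,0,-0.002,0],[0.72,0,0,-0.002,0],[0.75,0,0,-0.002,0]]]'; python3 -c "
from h import *
st()"
```

```text
t: 38.9
eef_pos: [604.7, -158.3, 18.6]
tcp_rot: [-3.141, -0.0, 1.592]
ft_force: [0.0, -0.3, -0.1]
opening: 0.73
38.9 [ 604.7 -158.3   18.6] [-3.141 -0.     1.592] [ 0.  -0.3 -0.1] [-0.01 -0.13  0.01] 0.73
```

```bash
python3 -m pendant '[[[0.75,0,0,-0.003,0],[0.75,0,0,-0.015,0],[0.75,0,0,-0.04,0],[0.75,0,0,-0.08,0],[0.75,0,0,-0.12,0],[0.75,0,0,-0.15,0],[0.75,0.02,-0.03,-0.17,0],[0.75,0.03,-0.06,-0.18,0]]]'; python3 -c "
from h import *
st()"
```

```text
t: 39.7
eef_pos: [543.9, -128.7, 201.5]
tcp_rot: [3.139, 0.001, 1.592]
ft_force: [-0.6, -0.3, 0.4]
opening: 0.749
39.7 [ 543.9 -128.7  201.5] [3.139e+00 1.000e-03 1.592e+00] [-0.6 -0.3  0.4] [ 0.  -0.1 -0. ] 0.749
```

```bash
python3 -m pendant '[[[0.75,0,-0.045,0,0],[0.75,0.02,-0.09,0,0],[0.75,0.04,-0.13,0,0],[0.75,0.06,-0.17,0,0],[0.75,0.08,-0.2,0,0],[0.75,0.08,-0.2,0,0],[0.75,0.08,-0.2,0,0],[0.75,0.08,-0.2,0,0]]]'; python3 - <<'E'
from h import *
st();t=cam('top');s=cam('side')
uv,P=cloud(t)
m=(P[:,2]>30)&(P[:,2]<60)&(abs(P[:,0]-606)<80)&(abs(P[:,1]+203)<100)
print('module rect',cv2.minAreaRect(P[m][:,:2].astype(np.float32)),'z pcts',np.percentile(P[m][:,2],[5,50,95]))
A=np.c_[P[m][:,:2]-P[m][:,:2].mean(0),np.ones(m.sum())];print('plane slope',np.linalg.lstsq(A,P[m][:,2],rcond=None)[0])
w=(P[:,2]>20)&(P[:,2]<45)&(abs(P[:,0]-490)<25)&(abs(P[:,1]+298)<25);print('weight',np.median(P[w],0))
a=cv2.resize(t['image'][145:345,200:445],None,fx=1.6,fy=1.6);b=s['image'][120:440:,180:480]
cv2.imwrite('pics/e1.png',np.hstack([a,b]))
E
```

```text
t: 40.5
eef_pos: [343.7, -54.1, 199.5]
tcp_rot: [3.14, 0.001, 1.592]
ft_force: [-0.1, -0.6, -0.6]
opening: 0.753
40.5 [343.7 -54.1 199.5] [3.140e+00 1.000e-03 1.592e+00] [-0.1 -0.6 -0.6] [-0.04 -0.16 -0.02] 0.753
module rect ((606.5709228515625, -202.76470947265625), (56.56060028076172, 100.5631103515625), 1.213240385055542) z pcts [41.55849909 44.55239213 47.26467226]
plane slope [ 2.38265218e-02 -5.90434673e-03  4.43601732e+01]
weight [ 490.08434465 -299.36240666   27.94173973]
```

View pics/e1.png

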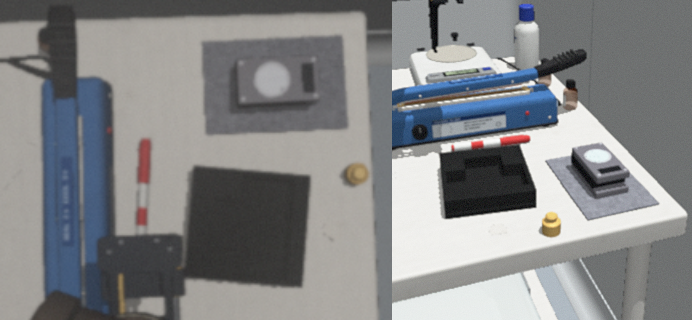

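```bash
python3 -c "
from h import *
env.job_done();st()"
```

```text
the job is handed in; nothing more can be done
the job is handed in; nothing more can be done
```

The sensor module is lying flat in the middle of the bench mat with its window up. I let go of it and handed the job in at about 40.5 s.

**How it went:**
- **Tilting out:** I lifted the free end about 17–20° under the lip, drew the module out and lifted it clear.
- **Turning over:** The tool can't tilt, so I turned the module in the grip, using the foam lip and walls as stops.
- **On end, first time:** I stood it on its captive end on the table and took it again. In that grip the fingers crept across the module.
- **On end, second time:** I stood it up once more in the foam pocket and took it by the fingertips. Then I tipped it down on the mat about its lower edge.

**Last checks:**

| Check | Result |
|---|---|
| Module centre | (606.6, -202.8) mm; mat centre measured at (605.8, -202.9) |
| Module outline | 100.6 x 56.6 mm (true size 100 x 56) |
| Top face height | about 44.5 mm (44 expected) |
| Brass weight | about 1.7 mm from its first reading, within camera accuracy; I never went near it |
| Vial | looks in place in the side picture; I did not measure it |
| Robot | clear of everything |

**Didn't go to plan or didn't agree:**
- My first try at turning the module on the mat only dragged it along, so I used the foam wall instead.
- The free end landed with about 38 N at the wrist.
- A plane fitted to the top face shows about 1.4° of tilt across the module's width. I put that down to noise in the range readings, because the pictures show it flat.

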